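# Scrub out a flask and click its lid shut

### The arm

A 6-joint arm with a two-finger parallel gripper is mounted at the origin on the work surface. World frame = base frame: x ahead of the robot, y to its left, z up, the work surface at z = 0. Lengths are in m, angles in rad, forces in N, time in s.
With the tool pointing down it reaches from about 0.35 to 0.975 m from the base axis. Payload 4.9 kg.
Tool frame: the origin (TCP) lies at the very end of the fingers, on their centre line; the grasp point (between the pads) lies 19 mm behind it; z points along the fingers, y is the line along which they close (so a half turn about z gives the same grasp; the last joint's range is limited). The gripper opens to 85 mm and grips with 20 to 120 N. Pads are 22 mm wide; open, the fingers measure 114 mm over their backs; the gripper's body (76 mm by 85 mm) begins 54 mm behind the grasp point. The pads swing forward as they close: fully open they stand 13 mm farther back than shut.
Start: joints at [1.004, 0.053, 1.613, -0, 1.476, -0.119], TCP at [0.271, 0.563, 0.231] pointing down, gripper open.
Joint ranges: [-3.01, 3.01], [-1.01, 2.22], [0.06, 2.58], [-1.02, 4.17], [0.09, 2.62], [-3.14, 3.14]. Speed limits (rad/s): [2.57, 2.57, 3.14, 3.14, 3.14, 3.14].

### API

Orientations are given as a unit quaternion [w, x, y, z].
In Python, from plant import manip gives the robot as it stands.
- The arm moves only by the tool send_rows, never from a script. Its argument "increments" is a list of rows, each an object of numbers: "claw": the closure, from -1 (fully open) to 1 (shut); "dx", "dy", "dz": the shift along the tool's x, y, z in units of 0.5 m (1.0 is 0.5 m); "yaw": the turn about the tool's z in units of 1.5 rad (1.0 is 1.5 rad). A call has 1 to 20 rows; each row is the pose to reach, as a shift and turn from the pose commanded when the call began, along the tool's axes at that moment; what a row does not reach only later rows make up. A row lasts 1/8 s, in which the tool goes at most 62.5 mm and 10.7 degrees, less where a joint would pass 70% of its speed; a pose out of reach is approached as far as the arm can. A call with a number of a shift or a turn outside -1 to 1 is refused whole. A call with a gripper value outside its range is refused whole. The fingers move at their own pace and stop on an object; the grip force is fixed at half the most. Time passes only in rows, so rows that repeat a pose let the fingers close. It gives the time, the measured TCP pose, the force, the opening and the grip force at its end, in the units of the state.
- manip.state(): the state, without advancing time (a new reading comes with each control period).
- manip.grab_frame(name): name is "side" or "top" or "wrist"; returns the picture (420x560x3 uint8, red, green, blue); there is no depth.
- manip.camera_params(name): a dict with "camera_matrix" (3x3 intrinsics, pixels), "k1" (the pictures are not rectified: a ray, as slopes to the right and down, at radius r is drawn at 1 + k1 r^2 times it, then the intrinsics apply), "extrinsics" (4x4, takes a point from world to camera coordinates); the wrist camera has in their place "tool_from_camera" (4x4, takes a point from camera to tool coordinates, whose origin is the TCP and whose axes are the flange's). Camera axes: x right, y down, z forward; pixel columns grow to the right and rows downward; lengths in m; the calibration is good to about 2 mm. A picture is of the moment at which its call begins: read the wrist's pose just before it. camera_params takes no time and is no camera call.
- manip.job_done(): hands the job in; it is judged then, once.
The state is a dict: "time": time; "joint_pos": joint angles; "joint_vel": joint speeds; "joint_efforts": joint torques, N m; "tool_pos": TCP position; "tool_rot": TCP orientation; "contact_force": force on the tool from outside, world axes, zero at the start; "ft_torque": the same for the moment, N m; "gripper_width": opening from 0.0 (shut) to 1.0 (fully open); "grasp_force": force on a finger pad.
Only numpy, scipy, OpenCV 4.12 (cv2) and the standard library are available. Lean on these libraries where they do the work, as an engineer would, in place of code of your own. Each camera call takes 0.05 s, during which the arm holds its last target. There are 200 camera calls.

### The job

Take the long brush out of its white pot and scrub the inside of the open steel flask with three full strokes, each down to the flask's floor (touching or nearly so, without ramming it) and back up most of the way to the rim. Then stand the brush back in its pot, let it go, and press the flask's hinged lid down until it clicks and stays shut. Leave the flask and the pot upright and about where they stand, and do not knock over or shove the spice jar and the steel mug.

Things in the scene. Friction and masses are not known exactly. Their poses are not given: they have to be found in the camera images.
- flask: Steel flask, loose, upright, 1.2 kg: outer diameter 104, height 130, inner diameter 80, depth 120. Origin: centre of its underside; z up. Its black lid is hinged on its -x side (towards the robot, within a yaw of 0.7 rad) and starts open; a spring bead on its +x side is the catch. A black bar handle stands out on its +y side to 86 from the axis, at heights 29 to 116.
- flask_floor (a point): Centre of the flask's inner floor, 10 above the flask's underside; axes as the flask.
- flask_rim (a point): Centre of the flask's mouth, level with its rim, 130 above its underside.
- lid_hinge (a point): Point on the lid's hinge line, 58 from the flask's axis on its -x side and 136 above its underside; the hinge line runs along the flask's y. Axes as the flask.
- flask_lid (a joint): Angle of the black lid: 0 shut, 1.75 rad fully open (leaning a little outward, to -x); where it starts. A weak spring (0.1 N m near shut, less further open) swings it fully open again if let go unlatched. In the last 0.1 rad its tongue must be pushed past the bead (about 5 to 7 N at the free edge); below about 0.03 rad the bead holds it shut.
- lid_front (a point): Point on the lid's outer (upper when shut) face near its free edge, 100 from the hinge line; moves with the lid. The lid is a disc of diameter 104, 11 thick, centred 58 from the hinge line; its outer face lies 6 outside the plane of the hinge line. With its tongue it reaches 118 from the hinge (so 254 above the bench when open). Shut, its outer face is level, 142 above the flask's underside.
- brush: Long brush, 200 long, 0.12 kg, standing upright, head down, loose in the pot. From its foot: a flat-ended round head (firm, grey and white rings) of diameter 54 and length 75, a steel stem of diameter 10 to 100, a round wooden handle of diameter 22 from 108 to 192, tapering to the top at 200. Origin: centre of the flat foot; z up along the handle.
- brush_foot (a point): Centre of the brush's flat foot (the same point as the brush's origin).
- brush_grip (a point): Point on the axis of the handle, 180 above the foot, good for a grasp from above.
- brush_pot: White ceramic pot in which the brush stands, loose on the bench: round, outer diameter 94, height 70, inner diameter 84, floor 6 thick, 0.7 kg. Origin: centre of its underside; z up. The pot and the flask stand left and right of the robot's centre line, either way round.
- spice_jar: Closed glass jar, diameter 48, height 85, between the flask and the pot; a bystander. Origin: centre of its underside.
- steel_mug: Steel mug, diameter 76, height 85, with a side handle and no lid, beyond the spice jar; a bystander. Origin: centre of its underside.
Mind the look-alikes: they are no part of the job. Leave any blue look-alike of the brush_pot alone.

How it is judged:
By the outcome, as a careful person would: the job done as asked, in the order asked, and still so for the second after the job is handed in, with the robot touching nothing.
It also fails if it takes over 69 s, if anything falls off the work surface, if the arm or the gripper's body presses on something with over 40 N, if the wrist force passes 120 N, or if a joint passes its speed limit or range.

## Working session

There is one attempt and no reset: what is moved stays moved. The work goes in short steps, Python scripts to look and compute and a tool call to move; the robot and the scene stay as the last step left them, time stands still between calls to the robot, and variables do not carry over. Pictures are saved under pics/ and viewed, at most 10 in all, crops included, and the job is handed in when it is done.

Besides the shell and the picture viewer there is one more tool, called after "Request:" by a JSON object that holds its "api" and its "payload", one argument or row to a line. send_rows: Moves the arm, as the interface text tells. Shifts and turns lie within -1 to 1; 1 stands for 0.5 m of shift or 1.5 rad of turn. Its arguments: {"type":"object","properties":{"increments":{"type":"array","items":{"type":"object","properties":{"claw":{"type":"number"},"dx":{"type":"number"},"dy":{"type":"number"},"dz":{"type":"number"},"yaw":{"type":"number"}}}}},"required":["increments"]}

```bash
mkdir -p pics; ls; python3 - <<'E'
from plant import manip
import cv2,numpy as np
s=manip.state();print({k:np.round(v,3).tolist() for k,v in s.items()})
for n in("side","top"):
    cv2.imwrite(f"pics/{n}0.png",manip.grab_frame(n)[:,:,::-1])
for n in("side","top","wrist"): 
    print(n,{k:np.round(v,3).tolist() for k,v in manip.camera_params(n).items()})
E
```

```text
pics
{'time': 0.0, 'joint_pos': [1.004, 0.053, 1.614, 0.0, 1.476, -0.119], 'joint_vel': [0.0, -0.0, 0.001, -0.0, 0.002, 0.001], 'joint_efforts': [0.0, -39.37, -37.016, -0.0, 0.007, -0.0], 'tool_pos': [0.27, 0.563, 0.23], 'tool_rot': [-0.0, 0.222, 0.975, -0.001], 'contact_force': [0.155, 0.196, 0.136], 'ft_torque': [-0.007, -0.026, -0.02], 'grasp_force': 0.0, 'gripper_width': 1.001}
side {'camera_matrix': [[403.513, 0.0, 281.971], [0.0, 403.513, 209.067], [0.0, 0.0, 1.0]], 'k1': -0.06, 'extrinsics': [[0.837, -0.546, -0.011, -0.505], [-0.382, -0.571, -0.727, 0.332], [0.391, 0.613, -0.687, 0.602], [0.0, 0.0, 0.0, 1.0]]}
top {'camera_matrix': [[422.788, 0.0, 278.871], [0.0, 422.788, 211.697], [0.0, 0.0, 1.0]], 'k1': -0.06, 'extrinsics': [[0.02, -1.0, -0.009, -0.014], [-0.988, -0.018, -0.151, 0.653], [0.151, 0.012, -0.988, 0.793], [0.0, 0.0, 0.0, 1.0]]}
wrist {'camera_matrix': [[366.843, 0.0, 282.275], [0.0, 366.843, 206.07], [0.0, 0.0, 1.0]], 'k1': -0.075, 'tool_from_camera': [[0.001, -0.953, -0.303, 0.078], [1.0, 0.001, 0.001, -0.0], [-0.001, -0.303, 0.953, -0.141], [0.0, 0.0, 0.0, 1.0]]}
```

View pics/side0.png

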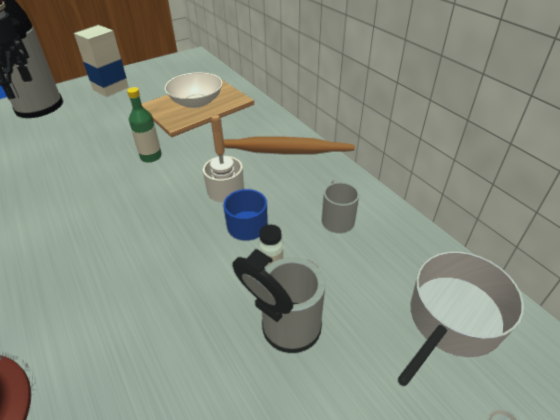

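View pics/top0.png

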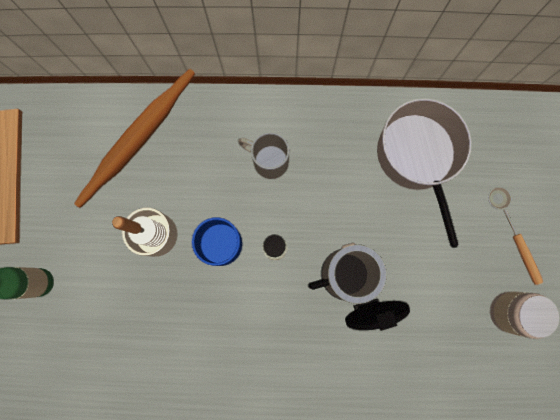

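The side view shows the brush in the white pot (rim about 223,172, brush top 216,118), the flask (mouth about 295,285) with its open lid towards the robot, and the spice jar, blue pot and mug in between. The top view shows the pot at (146,231), brush top (119,222), flask mouth (357,273), lid (377,315) and handle (318,284). I'll zoom in on both.

```bash
cat > h.py <<'E'
import numpy as np,cv2
from plant import manip
def proj(n,P):
    c=manip.camera_params(n);E=c["extrinsics"];p=np.atleast_2d(P)@np.array(E)[:3,:3].T+np.array(E)[:3,3]
    return px(c,p)
def px(c,p):
    s=p[:,:2]/p[:,2:];s=s*(1+c["k1"]*(s**2).sum(1,keepdims=True))
    K=np.array(c["camera_matrix"]);return s*[K[0,0],K[1,1]]+K[:2,2]
def slope(c,uv):
    K=np.array(c["camera_matrix"]);d=(np.array(uv,float)-K[:2,2])/[K[0,0],K[1,1]];s=d.copy()
    for _ in range(20): s=d/(1+c["k1"]*(s**2).sum())
    return np.append(s,1)
def ray(n,uv):
    c=manip.camera_params(n);E=np.array(c["extrinsics"]);R=E[:3,:3]
    return -R.T@E[:3,3],R.T@slope(c,uv)
def atz(n,uv,z):
    o,d=ray(n,uv);return o+d*(z-o[2])/d[2]
def tri(rays):
    A=0;b=0
    for o,d in rays:
        d=d/np.linalg.norm(d);M=np.eye(3)-np.outer(d,d);A=A+M;b=b+M@o
    x=np.linalg.solve(A,b);return x,[np.linalg.norm(np.cross(x-o,d/np.linalg.norm(d))) for o,d in rays]
def circ(x,y,z,r,n=72):
    t=np.linspace(0,2*np.pi,n);return np.c_[x+r*np.cos(t),y+r*np.sin(t),z+0*t]
E
python3 - <<'E'
from h import *
for nm,a,b in(("brush",(216,118),(119,222)),("potrim",(223,172),(146,231)),("flaskrim",(295,283),(357,273)),):
    x,e=tri([ray("side",a),ray("top",b)]);print(nm,x.round(3),np.round(e,4))
T=cv2.imread("pics/top0.png");S=cv2.imread("pics/side0.png")
def cr(I,u,v): return cv2.resize(I[v:v+100,u:u+133],(400,300),interpolation=cv2.INTER_CUBIC)
cv2.imwrite("pics/z1.png",np.vstack([np.hstack([cr(S,160,110),cr(S,220,250)]),np.hstack([cr(T,90,185),cr(T,300,235)])]))
E
```

```text
brush [0.607 0.259 0.202] [0.0013 0.0013]
potrim [0.608 0.262 0.054] [0.0017 0.0017]
flaskrim [ 0.535 -0.143  0.128] [0.0004 0.0004]
```

View pics/z1.png

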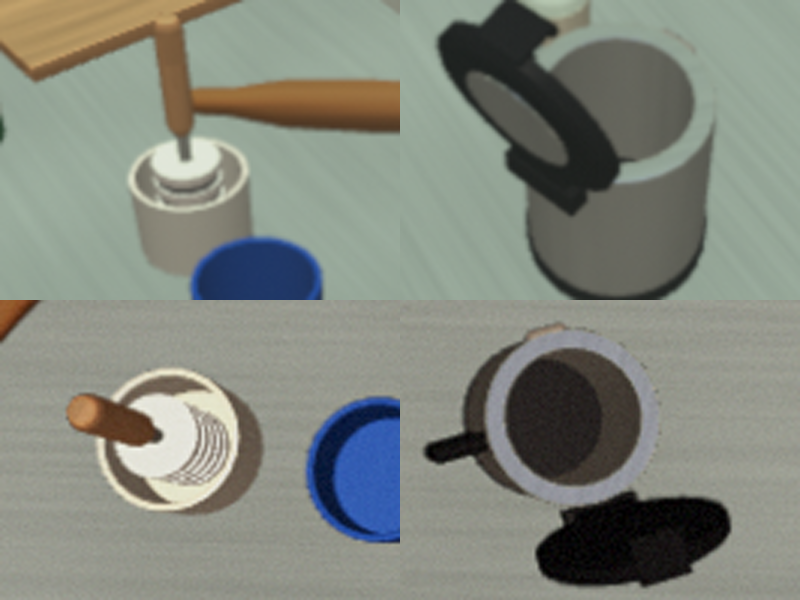

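The crops show the brush handle and head, the rims of the pot and flask, the bar handle end (435,452) and the lid with its tongue (660,560 in the crop). I'll refine these with the known sizes.

```bash
python3 - <<'E'
from h import *
z=lambda u,v,ou,ov:(ou+u/3.0075,ov+v/3.0)
S=lambda u,v:ray("side",z(u,v,160,110))
T=lambda u,v:z(u,v-300,90,185)
F=lambda u,v:z(u-400,v-300,300,235)
print("brushtop",tri([S(166,18),ray("top",T(83,411))]))
print("potrim",tri([S(189,179),ray("top",T(169,440))]), atz("top",T(169,440),.07),atz("side",z(189,179,160,110),.07))
print("headtop", atz("top",T(156,436),.081),atz("side",z(186,158,160,110),.081))
print("flask outer rim pts circle fit")
pts=np.array([atz("top",F(*p),.13)[:2] for p in [(485,416),(657,416),(571,328),(571,505)]]);print(pts.round(4),pts.mean(0))
fr=tri([ray("side",z(630-400,100,220,250)),ray("top",F(571,416))]);print("flaskrim",fr)
h=atz("top",F(430,453),.116);print("handle end",h)
d=h[:2]-pts.mean(0);print("yaw",np.arctan2(d[1],d[0])-np.pi/2,np.hypot(*d))
c=pts[:].mean(0)
from scipy.optimize import least_squares
# lid tongue centre end (open) top (660,560)
def model(x,y,yaw,q):
    r=[];R=np.array([[np.cos(yaw),-np.sin(yaw)],[np.sin(yaw),np.cos(yaw)]])
    t=np.linspace(0,2*np.pi,60);a=58+52*np.cos(t);b=52*np.sin(t)
    P=np.c_[-58+a*np.cos(q),b,136+a*np.sin(q)]/1000
    P[:,:2]=P[:,:2]@R.T+[x,y];return P
I={n:cv2.imread(f"pics/{n}0.png") for n in("top","side")}
x,y=c;yaw=np.arctan2(d[1],d[0])-np.pi/2
out=[]
for n,(u,v,w,hh) in dict(side=(200,220,160,140),top=(280,220,160,140)).items():
    J=cv2.resize(I[n][v:v+hh,u:u+w],None,fx=2.5*1,fy=2.5,interpolation=cv2.INTER_CUBIC)
    for P,col in((model(x,y,yaw,1.75),(0,255,0)),(circ(x,y,.13,.052),(0,0,255)),(circ(x,y,.13,.04),(0,0,255))):
        p=(proj(n,P)-[u,v]+.5)*2.5
        cv2.polylines(J,[p.astype(np.int32)],True,col,1)
    out.append(J)
o2=[]
bx,by=.607,.259
for n,(u,v,w,hh) in dict(side=(160,100,160,100),top=(80,180,160,100)).items():
    J=cv2.resize(I[n][v:v+hh,u:u+w],None,fx=2.5,fy=2.5,interpolation=cv2.INTER_CUBIC)
    for P,col in((circ(.607,.262,.07,.047),(0,0,255)),(circ(bx,by,.081,.027),(0,255,0)),(circ(bx,by,.198,.011),(0,255,0)),(circ(bx,by,.114,.011),(0,255,0))):
        cv2.polylines(J,[((proj(n,P)-[u,v]+.5)*2.5).astype(np.int32)],True,col,1)
    o2.append(J)
cv2.imwrite("pics/ov.png",np.vstack([np.hstack(out),np.hstack(o2)]))
E
```

```text
brushtop (array([0.60636252, 0.25916066, 0.20734441]), [np.float64(0.0014540730693573334), np.float64(0.0014540730693572282)])
potrim (array([0.60593633, 0.25770193, 0.0641595 ]), [np.float64(0.0011287910110387824), np.float64(0.001128791011038889)]) [0.60638595 0.25530594 0.07      ] [0.60203112 0.25110147 0.07      ]
headtop [0.60770135 0.26029348 0.081     ] [0.606812   0.26298152 0.081     ]
flask outer rim pts circle fit
[[ 0.5324 -0.0921]
 [ 0.5341 -0.1933]
 [ 0.5851 -0.1429]
 [ 0.4818 -0.1424]] [ 0.53333462 -0.14267944]
flaskrim (array([ 0.53512215, -0.14414341,  0.12710329]), [np.float64(0.002081865247495427), np.float64(0.002081865247495217)])
handle end [ 0.51004869 -0.06101001  0.116     ]
yaw 0.27775405201677295 0.08492425682366324
```

View pics/ov.png

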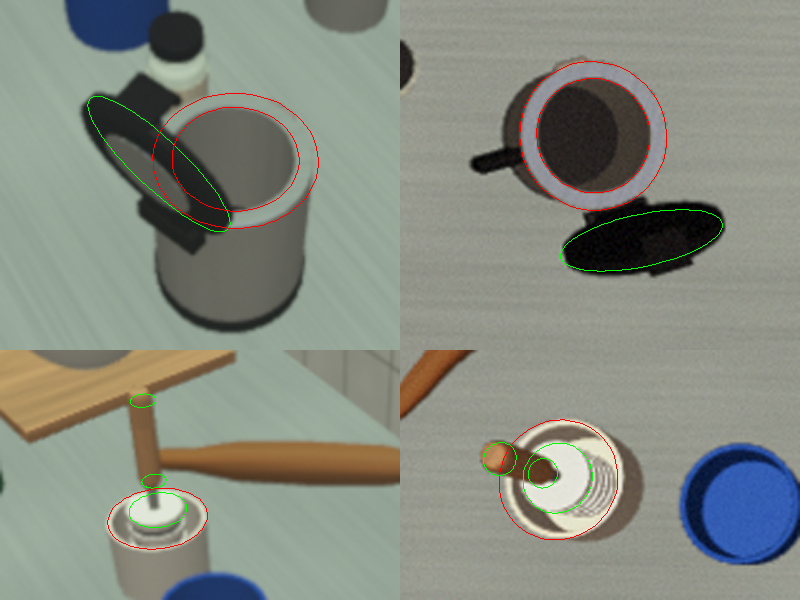

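The overlays agree to within about 3 mm: brush at (0.607, 0.259), pot at (0.606, 0.258), flask at about (0.534, -0.143) with yaw 0.28. The heights also check out. Next I'll plan a path to hover above the brush that stays clear of the green bottle.

```bash
cat >> h.py <<'E'
from scipy.spatial.transform import Rotation as Ro
def pose():
    s=manip.state();q=s["tool_rot"];return np.array(s["tool_pos"]),Ro.from_quat([q[1],q[2],q[3],q[0]]).as_matrix(),s
def go(*targets):
    p,R,s=pose();print("t",round(s["time"],2),"tcp",p.round(4),"F",np.round(s["contact_force"],1),"g",round(s["gripper_width"],3),round(s["grasp_force"],1))
    for t in targets: print(t,(R.T@(np.array(t)-p)/.5).round(4))
def wray(c,p,R,uv):
    M=np.array(c["tool_from_camera"]);return p+R@M[:3,3],R@M[:3,:3]@slope(c,uv)
def wproj(p,R,P):
    c=manip.camera_params("wrist");M=np.array(c["tool_from_camera"])
    t=(np.atleast_2d(P)-p)@R;return px(c,(t-M[:3,3])@M[:3,:3])
E
python3 - <<'E'
from h import *
go((.36,.40,.29),(.607,.2595,.29))
print(pose()[1].round(3))
E
```

```text
t 0.1 tcp [0.2703 0.5629 0.2302] F [0.1 0.5 0.1] g 1.001 0.0
(0.36, 0.4, 0.29) [-0.3028 -0.2162 -0.1193]
(0.607, 0.2595, 0.29) [-0.8697 -0.2556 -0.1194]
[[-0.901  0.433 -0.001]
 [ 0.433  0.901 -0.002]
 [ 0.    -0.002 -1.   ]]
```

Request:
{"api": "send_rows", "payload": {
  "increments": [
    {"dx":-0.1,"dy":-0.07,"dz":-0.08,"claw":-1},
    {"dx":-0.2,"dy":-0.14,"dz":-0.12,"claw":-1},
    {"dx":-0.3,"dy":-0.216,"dz":-0.12,"claw":-1},
    {"dx":-0.3,"dy":-0.216,"dz":-0.12,"claw":-1},
    {"dx":-0.4,"dy":-0.223,"dz":-0.12,"claw":-1},
    {"dx":-0.5,"dy":-0.23,"dz":-0.12,"claw":-1},
    {"dx":-0.6,"dy":-0.237,"dz":-0.12,"claw":-1},
    {"dx":-0.7,"dy":-0.244,"dz":-0.12,"claw":-1},
    {"dx":-0.8,"dy":-0.25,"dz":-0.12,"claw":-1},
    {"dx":-0.87,"dy":-0.256,"dz":-0.12,"claw":-1},
    {"dx":-0.87,"dy":-0.256,"dz":-0.12,"claw":-1},
    {"dx":-0.87,"dy":-0.256,"dz":-0.12,"claw":-1}
  ]
}}

```text
invalid input
```

```bash
python3 - <<'E'
from h import *
p,R,s=pose();I=manip.grab_frame("wrist")[:,:,::-1].copy()
np.savez("w1.npz",p=p,R=R);cv2.imwrite("pics/w1.png",I)
for P,col in((circ(.6065,.258,.07,.047),(0,0,255)),(circ(.607,.2595,.081,.027),(0,255,0)),(circ(.607,.2595,.198,.011),(0,255,0)),(circ(.607,.2595,.114,.011),(0,255,0))):
    cv2.polylines(I,[(wproj(p,R,P)+.5).astype(np.int32)],True,col,1)
cv2.imwrite("pics/w1o.png",I)
go((.607,.2595,.29),(.607,.2595,.167))
E
```

```text
t 0.15 tcp [0.2703 0.563  0.2304] F [-0.3 -0.1 -0.4] g 0.998 0.0
(0.607, 0.2595, 0.29) [-0.8697 -0.2558 -0.119 ]
(0.607, 0.2595, 0.167) [-0.8697 -0.2554  0.127 ]
```

View pics/w1o.png

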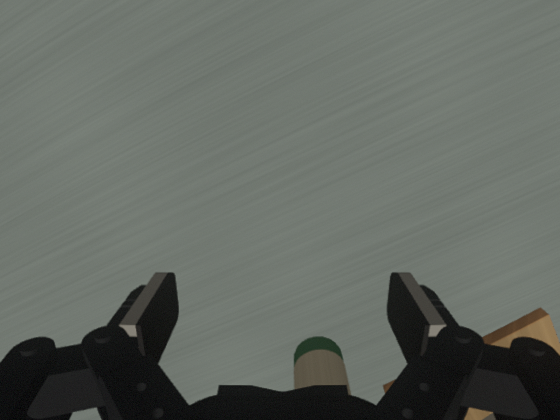

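The move was refused, so this view is still from the start pose and shows only the bench and the bottle. Probably every field is required, so I'll add yaw.

Request:
{"api": "send_rows", "payload": {
  "increments": [
    {"dx":-0.1,"dy":-0.07,"dz":-0.08,"yaw":0,"claw":-1},
    {"dx":-0.2,"dy":-0.14,"dz":-0.12,"yaw":0,"claw":-1},
    {"dx":-0.3,"dy":-0.216,"dz":-0.12,"yaw":0,"claw":-1},
    {"dx":-0.3,"dy":-0.216,"dz":-0.12,"yaw":0,"claw":-1},
    {"dx":-0.4,"dy":-0.223,"dz":-0.12,"yaw":0,"claw":-1},
    {"dx":-0.5,"dy":-0.23,"dz":-0.12,"yaw":0,"claw":-1},
    {"dx":-0.6,"dy":-0.237,"dz":-0.12,"yaw":0,"claw":-1},
    {"dx":-0.7,"dy":-0.244,"dz":-0.12,"yaw":0,"claw":-1},
    {"dx":-0.8,"dy":-0.25,"dz":-0.12,"yaw":0,"claw":-1},
    {"dx":-0.87,"dy":-0.256,"dz":-0.12,"yaw":0,"claw":-1},
    {"dx":-0.87,"dy":-0.256,"dz":-0.12,"yaw":0,"claw":-1},
    {"dx":-0.87,"dy":-0.256,"dz":-0.12,"yaw":0,"claw":-1}
  ]
}}

```text
time: 1.65
tool_pos: [0.6066, 0.2604, 0.2906]
tool_rot: [-0.001, 0.222, 0.975, -0.0]
contact_force: [0.5, 1.0, -0.4]
gripper_width: 0.995
grasp_force: 0.0
```

```bash
cat > w.py <<'E'
from h import *
import sys
p,R,s=pose();I=manip.grab_frame("wrist")[:,:,::-1].copy()
n=sys.argv[1];np.savez(n+".npz",p=p,R=R);cv2.imwrite(f"pics/{n}.png",I)
for P,col in((circ(.6065,.258,.07,.047),(0,0,255)),(circ(.607,.2595,.081,.027),(0,255,0)),(circ(.607,.2595,.198,.011),(0,255,0)),(circ(.607,.2595,.114,.011),(0,255,0)),(circ(.534,-.143,.13,.052),(0,0,255)),(circ(.534,-.143,.13,.04),(0,0,255))):
    cv2.polylines(I,[(wproj(p,R,P)+.5).astype(np.int32)],True,col,1)
cv2.imwrite(f"pics/{n}o.png",I)
go((.607,.2595,.29),(.607,.2595,.167))
E
python3 w.py w2
```

```text
t 1.7 tcp [0.6064 0.2607 0.2909] F [-0.4  0.7  0.4] g 1.004 0.0
(0.607, 0.2595, 0.29) [-0.0021 -0.0016  0.0019]
(0.607, 0.2595, 0.167) [-0.0024 -0.0016  0.2479]
```

View pics/w2o.png

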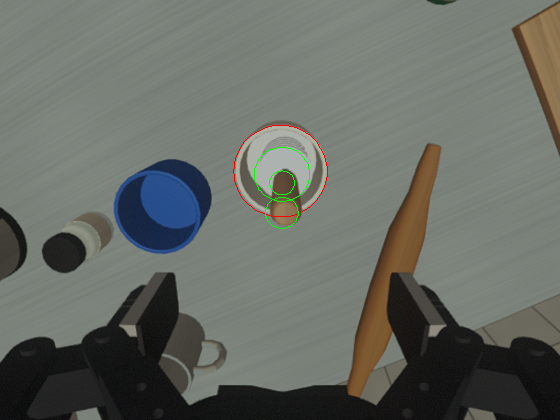

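The overlay of pot rim, head and handle lands on the image (handle at about 286,205), so I'll descend and grip.

Request:
{"api": "send_rows", "payload": {
  "increments": [
    {"dx":-0.002,"dy":-0.001,"dz":0.08,"yaw":0,"claw":-1},
    {"dx":-0.002,"dy":-0.001,"dz":0.16,"yaw":0,"claw":-1},
    {"dx":-0.002,"dy":-0.001,"dz":0.22,"yaw":0,"claw":-1},
    {"dx":-0.002,"dy":-0.001,"dz":0.248,"yaw":0,"claw":-1},
    {"dx":-0.002,"dy":-0.001,"dz":0.248,"yaw":0,"claw":-1},
    {"dx":-0.002,"dy":-0.001,"dz":0.248,"yaw":0,"claw":1},
    {"dx":-0.002,"dy":-0.001,"dz":0.248,"yaw":0,"claw":1},
    {"dx":-0.002,"dy":-0.001,"dz":0.248,"yaw":0,"claw":1},
    {"dx":-0.002,"dy":-0.001,"dz":0.248,"yaw":0,"claw":1},
    {"dx":-0.002,"dy":-0.001,"dz":0.248,"yaw":0,"claw":1},
    {"dx":-0.002,"dy":-0.001,"dz":0.248,"yaw":0,"claw":1},
    {"dx":-0.002,"dy":-0.001,"dz":0.248,"yaw":0,"claw":1},
    {"dx":-0.002,"dy":-0.001,"dz":0.248,"yaw":0,"claw":1}
  ]
}}

```text
time: 3.32
tool_pos: [0.6085, 0.2589, 0.1681]
tool_rot: [0.001, 0.222, 0.975, 0.0]
contact_force: [0.2, 1.0, 5.0]
gripper_width: 0.239
grasp_force: 59.3
```

```bash
python3 - <<'E'
from h import *
p,R,s=pose()
go(p+[0,0,.16],(.55,.05,p[2]+.16),(.5345,-.143,p[2]+.16))
print(s["ft_torque"])
E
```

```text
t 3.33 tcp [0.6085 0.2589 0.1681] F [0.2 1.  5. ] g 0.239 59.3
[0.60845119 0.25893808 0.32811449] [-3.0e-04  3.0e-04 -3.2e-01]
(0.55, 0.05, np.float64(0.3281144947856251)) [-0.0759 -0.4269 -0.3204]
(0.5345, -0.143, np.float64(0.3281144947856251)) [-0.2151 -0.7883 -0.3206]
[ 0.17104913 -0.1138148  -0.01717284]
```

Request:
{"api": "send_rows", "payload": {
  "increments": [
    {"dx":0,"dy":0,"dz":-0.1,"yaw":0,"claw":1},
    {"dx":0,"dy":0,"dz":-0.2,"yaw":0,"claw":1},
    {"dx":0,"dy":0,"dz":-0.3,"yaw":0,"claw":1},
    {"dx":0,"dy":0,"dz":-0.32,"yaw":0,"claw":1},
    {"dx":0,"dy":0,"dz":-0.32,"yaw":0,"claw":1},
    {"dx":-0.02,"dy":-0.1,"dz":-0.32,"yaw":0,"claw":1},
    {"dx":-0.04,"dy":-0.2,"dz":-0.32,"yaw":0,"claw":1},
    {"dx":-0.06,"dy":-0.3,"dz":-0.32,"yaw":0,"claw":1},
    {"dx":-0.075,"dy":-0.4,"dz":-0.32,"yaw":0,"claw":1},
    {"dx":-0.11,"dy":-0.5,"dz":-0.32,"yaw":0,"claw":1},
    {"dx":-0.15,"dy":-0.6,"dz":-0.32,"yaw":0,"claw":1},
    {"dx":-0.18,"dy":-0.7,"dz":-0.32,"yaw":0,"claw":1},
    {"dx":-0.205,"dy":-0.76,"dz":-0.32,"yaw":0,"claw":1},
    {"dx":-0.215,"dy":-0.788,"dz":-0.32,"yaw":0,"claw":1},
    {"dx":-0.215,"dy":-0.788,"dz":-0.32,"yaw":0,"claw":1},
    {"dx":-0.215,"dy":-0.788,"dz":-0.32,"yaw":0,"claw":1}
  ]
}}

```text
time: 5.32
tool_pos: [0.5343, -0.1417, 0.3264]
tool_rot: [-0.001, 0.221, 0.975, 0.0]
contact_force: [-0.3, 0.0, -1.6]
gripper_width: 0.236
grasp_force: 59.3
```

```bash
python3 - <<'E'
from h import *
p,R,s=pose();print("j",np.round(s["joint_pos"],2))
P0=p-np.array([0,0,.162])
out=[]
def dr(I,f,L):
    for P,col in L: cv2.polylines(I,[(f(P)+.5).astype(np.int32)],True,col,1)
    return I
L=[(circ(.534,-.143,.13,.052),(0,0,255)),(circ(.534,-.143,.13,.04),(0,0,255))]+[(circ(P0[0],P0[1],P0[2]+h,r),(0,255,0)) for h,r in((0,.027),(.075,.027),(.11,.011))]
W=dr(manip.grab_frame("wrist")[:,:,::-1].copy(),lambda P:wproj(p,R,P),L)
T=dr(manip.grab_frame("top")[:,:,::-1].copy(),lambda P:proj("top",P),L)
S=dr(manip.grab_frame("side")[:,:,::-1].copy(),lambda P:proj("side",P),L)
c=lambda I,u,v:cv2.resize(I[v:v+150,u:u+200],(400,300))
cv2.imwrite("pics/m1.png",np.vstack([np.hstack([c(S,200,180),c(T,270,180)]),np.hstack([cv2.resize(W,(400,300)),c(S,140,110)])]))
go(P0*0+p,(.5345,-.143,p[2]))
E
```

```text
j [-0.39 -0.16  1.66  0.    1.64 -1.52]
t 5.47 tcp [ 0.5345 -0.1418  0.3273] F [-0.1 -0.4 -2. ] g 0.237 59.3
[ 0.53425542 -0.14173996  0.32644641] [ 0.0005 -0.      0.0017]
(0.5345, -0.143, np.float64(0.3264464065816818)) [-0.0011 -0.0021  0.0017]
```

View pics/m1.png

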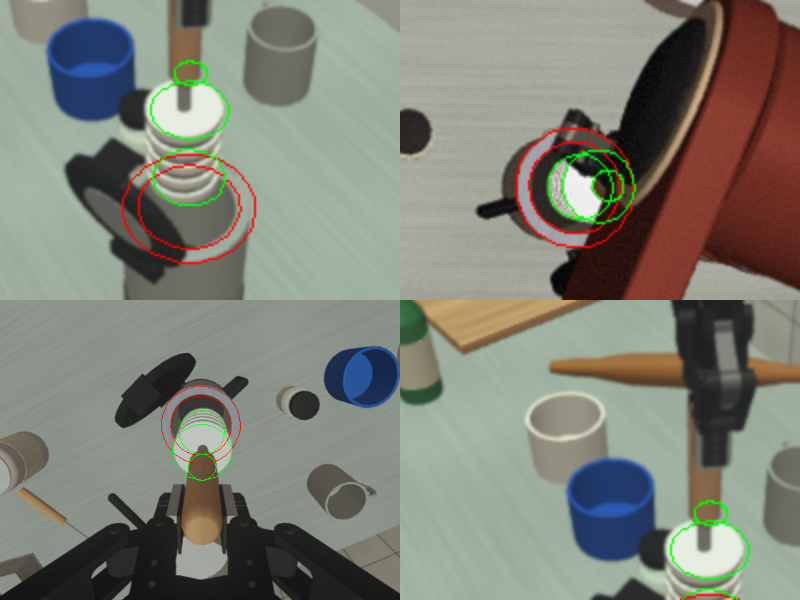

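In the side and wrist views the brush head sits inside the flask's mouth outline, and the brush and flask share the same small calibration offset. I'll lower it in, slowing near the floor.

Request:
{"api": "send_rows", "payload": {
  "increments": [
    {"dx":-0.001,"dy":-0.002,"dz":0.06,"yaw":0,"claw":1},
    {"dx":-0.001,"dy":-0.002,"dz":0.12,"yaw":0,"claw":1},
    {"dx":-0.001,"dy":-0.002,"dz":0.18,"yaw":0,"claw":1},
    {"dx":-0.001,"dy":-0.002,"dz":0.23,"yaw":0,"claw":1},
    {"dx":-0.001,"dy":-0.002,"dz":0.27,"yaw":0,"claw":1},
    {"dx":-0.001,"dy":-0.002,"dz":0.29,"yaw":0,"claw":1},
    {"dx":-0.001,"dy":-0.002,"dz":0.3,"yaw":0,"claw":1},
    {"dx":-0.001,"dy":-0.002,"dz":0.306,"yaw":0,"claw":1},
    {"dx":-0.001,"dy":-0.002,"dz":0.306,"yaw":0,"claw":1}
  ]
}}

```text
time: 6.6
tool_pos: [0.5346, -0.1442, 0.1749]
tool_rot: [0.0, 0.222, 0.975, -0.0]
contact_force: [0.7, -0.7, -1.9]
gripper_width: 0.237
grasp_force: 59.3
```

No side load. I'll ease down 1 mm at a time to find the floor.

Request:
{"api": "send_rows", "payload": {
  "increments": [
    {"dx":0,"dy":0,"dz":0.003,"yaw":0,"claw":1},
    {"dx":0,"dy":0,"dz":0.005,"yaw":0,"claw":1},
    {"dx":0,"dy":0,"dz":0.005,"yaw":0,"claw":1}
  ]
}}

```text
time: 6.98
tool_pos: [0.5345, -0.1441, 0.1721]
tool_rot: [0.0, 0.222, 0.975, -0.0]
contact_force: [0.6, -0.2, -0.9]
gripper_width: 0.24
grasp_force: 59.4
```

Request:
{"api": "send_rows", "payload": {
  "increments": [
    {"dx":0,"dy":0,"dz":0.002,"yaw":0,"claw":1},
    {"dx":0,"dy":0,"dz":0.004,"yaw":0,"claw":1},
    {"dx":0,"dy":0,"dz":0.004,"yaw":0,"claw":1}
  ]
}}

```text
time: 7.35
tool_pos: [0.5352, -0.1444, 0.1721]
tool_rot: [0.001, 0.222, 0.975, -0.0]
contact_force: [-0.8, 0.9, 6.9]
gripper_width: 0.236
grasp_force: 60.3
```

Touched the floor at TCP 0.172 with 7 N, which is the bottom of stroke 1. Next come up, down, up, down, up.

Request:
{"api": "send_rows", "payload": {
  "increments": [
    {"dx":0,"dy":0,"dz":-0.06,"yaw":0,"claw":1},
    {"dx":0,"dy":0,"dz":-0.13,"yaw":0,"claw":1},
    {"dx":0,"dy":0,"dz":-0.19,"yaw":0,"claw":1},
    {"dx":0,"dy":0,"dz":-0.215,"yaw":0,"claw":1},
    {"dx":0,"dy":0,"dz":-0.215,"yaw":0,"claw":1},
    {"dx":0,"dy":0,"dz":-0.215,"yaw":0,"claw":1},
    {"dx":0,"dy":0,"dz":-0.16,"yaw":0,"claw":1},
    {"dx":0,"dy":0,"dz":-0.1,"yaw":0,"claw":1},
    {"dx":0,"dy":0,"dz":-0.05,"yaw":0,"claw":1},
    {"dx":0,"dy":0,"dz":-0.025,"yaw":0,"claw":1},
    {"dx":0,"dy":0,"dz":-0.01,"yaw":0,"claw":1},
    {"dx":0,"dy":0,"dz":-0.005,"yaw":0,"claw":1},
    {"dx":0,"dy":0,"dz":-0.002,"yaw":0,"claw":1},
    {"dx":0,"dy":0,"dz":0,"yaw":0,"claw":1},
    {"dx":0,"dy":0,"dz":0,"yaw":0,"claw":1}
  ]
}}

```text
time: 9.22
tool_pos: [0.5353, -0.1444, 0.1721]
tool_rot: [0.001, 0.222, 0.975, -0.0]
contact_force: [-0.6, 0.8, 5.6]
gripper_width: 0.234
grasp_force: 60.0
```

Request:
{"api": "send_rows", "payload": {
  "increments": [
    {"dx":0,"dy":0,"dz":-0.06,"yaw":0,"claw":1},
    {"dx":0,"dy":0,"dz":-0.13,"yaw":0,"claw":1},
    {"dx":0,"dy":0,"dz":-0.19,"yaw":0,"claw":1},
    {"dx":0,"dy":0,"dz":-0.215,"yaw":0,"claw":1},
    {"dx":0,"dy":0,"dz":-0.215,"yaw":0,"claw":1},
    {"dx":0,"dy":0,"dz":-0.215,"yaw":0,"claw":1},
    {"dx":0,"dy":0,"dz":-0.16,"yaw":0,"claw":1},
    {"dx":0,"dy":0,"dz":-0.1,"yaw":0,"claw":1},
    {"dx":0,"dy":0,"dz":-0.05,"yaw":0,"claw":1},
    {"dx":0,"dy":0,"dz":-0.025,"yaw":0,"claw":1},
    {"dx":0,"dy":0,"dz":-0.01,"yaw":0,"claw":1},
    {"dx":0,"dy":0,"dz":-0.005,"yaw":0,"claw":1},
    {"dx":0,"dy":0,"dz":-0.002,"yaw":0,"claw":1},
    {"dx":0,"dy":0,"dz":0,"yaw":0,"claw":1},
    {"dx":0,"dy":0,"dz":0,"yaw":0,"claw":1}
  ]
}}

```text
time: 11.1
tool_pos: [0.5353, -0.1444, 0.1721]
tool_rot: [0.001, 0.222, 0.975, -0.0]
contact_force: [-1.0, -0.0, 6.2]
gripper_width: 0.238
grasp_force: 60.0
```

Request:
{"api": "send_rows", "payload": {
  "increments": [
    {"dx":0,"dy":0,"dz":-0.06,"yaw":0,"claw":1},
    {"dx":0,"dy":0,"dz":-0.13,"yaw":0,"claw":1},
    {"dx":0,"dy":0,"dz":-0.19,"yaw":0,"claw":1},
    {"dx":0,"dy":0,"dz":-0.215,"yaw":0,"claw":1},
    {"dx":0,"dy":0,"dz":-0.215,"yaw":0,"claw":1},
    {"dx":0,"dy":0,"dz":-0.25,"yaw":0,"claw":1},
    {"dx":0,"dy":0,"dz":-0.32,"yaw":0,"claw":1},
    {"dx":0,"dy":0,"dz":-0.32,"yaw":0,"claw":1},
    {"dx":0,"dy":0,"dz":-0.32,"yaw":0,"claw":1}
  ]
}}

```text
time: 12.22
tool_pos: [0.534, -0.1439, 0.3285]
tool_rot: [-0.001, 0.222, 0.975, 0.0]
contact_force: [0.2, 0.4, -1.6]
gripper_width: 0.235
grasp_force: 59.3
```

```bash
python3 - <<'E'
from h import *
p,R,s=pose();z=p[2]
go((.55,.05,z),(.608,.2585,z),(.608,.2585,.17))
E
```

```text
t 12.22 tcp [ 0.534  -0.1439  0.3285] F [ 0.2  0.4 -1.6] g 0.235 59.3
(0.55, 0.05, np.float64(0.3285020642746516)) [1.390e-01 3.635e-01 2.000e-04]
(0.608, 0.2585, np.float64(0.3285020642746516)) [2.150e-01 7.896e-01 3.000e-04]
(0.608, 0.2585, 0.17) [0.2145 0.7897 0.3173]
```

Request:
{"api": "send_rows", "payload": {
  "increments": [
    {"dx":0.04,"dy":0.09,"dz":0,"yaw":0,"claw":1},
    {"dx":0.08,"dy":0.18,"dz":0,"yaw":0,"claw":1},
    {"dx":0.11,"dy":0.28,"dz":0,"yaw":0,"claw":1},
    {"dx":0.14,"dy":0.38,"dz":0,"yaw":0,"claw":1},
    {"dx":0.16,"dy":0.48,"dz":0,"yaw":0,"claw":1},
    {"dx":0.18,"dy":0.58,"dz":0,"yaw":0,"claw":1},
    {"dx":0.2,"dy":0.68,"dz":0,"yaw":0,"claw":1},
    {"dx":0.215,"dy":0.76,"dz":0,"yaw":0,"claw":1},
    {"dx":0.215,"dy":0.79,"dz":0,"yaw":0,"claw":1},
    {"dx":0.215,"dy":0.79,"dz":0,"yaw":0,"claw":1},
    {"dx":0.215,"dy":0.79,"dz":0,"yaw":0,"claw":1}
  ]
}}

```text
time: 13.6
tool_pos: [0.6083, 0.2573, 0.3292]
tool_rot: [-0.0, 0.223, 0.975, -0.001]
contact_force: [-0.2, 0.6, -0.1]
gripper_width: 0.237
grasp_force: 59.5
```

```bash
python3 - <<'E'
from h import *
p,R,s=pose()
P0=p-np.array([0,0,.162])
L=[(circ(.6065,.258,.07,.047),(0,0,255)),(circ(.6065,.258,.07,.042),(0,0,255)),(circ(P0[0],P0[1],P0[2],.027),(0,255,0))]
def dr(I,f):
    for P,col in L: cv2.polylines(I,[(f(P)+.5).astype(np.int32)],True,col,1)
    return I
W=dr(manip.grab_frame("wrist")[:,:,::-1].copy(),lambda P:wproj(p,R,P))
S=dr(manip.grab_frame("side")[:,:,::-1].copy(),lambda P:proj("side",P))
c=lambda I,u,v:cv2.resize(I[v:v+150,u:u+200],(400,300))
cv2.imwrite("pics/m2.png",np.vstack([np.hstack([c(S,130,70),c(S,200,210)]),np.hstack([c(W,180,60),cv2.resize(W,(400,300))])]))
go((.608,.2585,.17))
E
```

```text
t 13.7 tcp [0.6084 0.2572 0.3299] F [ 0.4 -0.2 -1.2] g 0.24 59.5
(0.608, 0.2585, 0.17) [0.0018 0.002  0.3197]
```

View pics/m2.png

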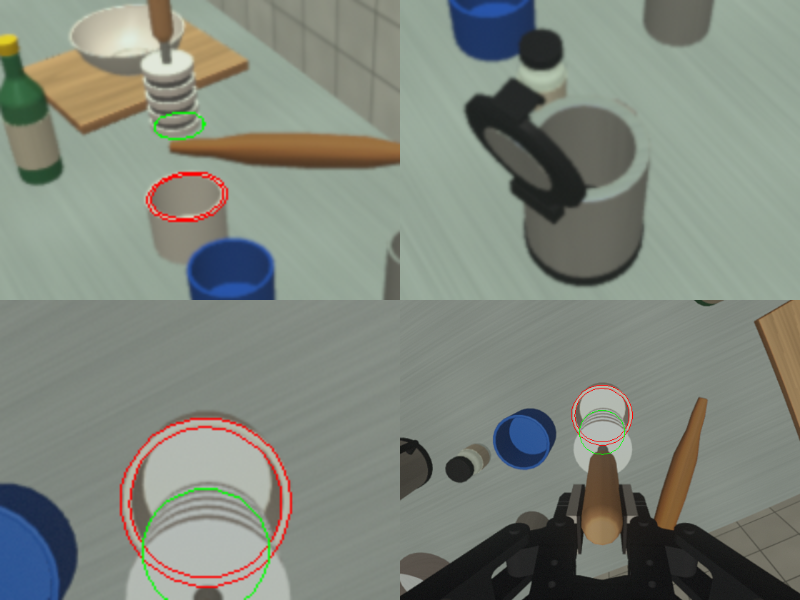

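The brush foot (green) projects over the pot rim (red) in both views, the pot hasn't moved and the flask is upright. I'll lower it in and release.

Request:
{"api": "send_rows", "payload": {
  "increments": [
    {"dx":0.001,"dy":0.002,"dz":0.07,"yaw":0,"claw":1},
    {"dx":0.001,"dy":0.002,"dz":0.14,"yaw":0,"claw":1},
    {"dx":0.001,"dy":0.002,"dz":0.21,"yaw":0,"claw":1},
    {"dx":0.001,"dy":0.002,"dz":0.26,"yaw":0,"claw":1},
    {"dx":0.001,"dy":0.002,"dz":0.295,"yaw":0,"claw":1},
    {"dx":0.001,"dy":0.002,"dz":0.312,"yaw":0,"claw":1},
    {"dx":0.001,"dy":0.002,"dz":0.32,"yaw":0,"claw":1},
    {"dx":0.001,"dy":0.002,"dz":0.323,"yaw":0,"claw":1},
    {"dx":0.001,"dy":0.002,"dz":0.323,"yaw":0,"claw":1}
  ]
}}

```text
time: 14.82
tool_pos: [0.6089, 0.2598, 0.1692]
tool_rot: [0.001, 0.222, 0.975, 0.0]
contact_force: [-0.4, -0.3, -1.9]
gripper_width: 0.237
grasp_force: 59.5
```

Request:
{"api": "send_rows", "payload": {
  "increments": [
    {"dx":0,"dy":0,"dz":0.002,"yaw":0,"claw":1},
    {"dx":0,"dy":0,"dz":0.003,"yaw":0,"claw":1},
    {"dx":0,"dy":0,"dz":0.003,"yaw":0,"claw":1},
    {"dx":0,"dy":0,"dz":0.003,"yaw":0,"claw":-1},
    {"dx":0,"dy":0,"dz":0.003,"yaw":0,"claw":-1},
    {"dx":0,"dy":0,"dz":0.003,"yaw":0,"claw":-1},
    {"dx":0,"dy":0,"dz":0.003,"yaw":0,"claw":-1},
    {"dx":0,"dy":0,"dz":0.003,"yaw":0,"claw":-1},
    {"dx":0,"dy":0,"dz":0.003,"yaw":0,"claw":-1},
    {"dx":0,"dy":0,"dz":0.003,"yaw":0,"claw":-1},
    {"dx":0,"dy":0,"dz":-0.06,"yaw":0,"claw":-1},
    {"dx":0,"dy":0,"dz":-0.14,"yaw":0,"claw":-1},
    {"dx":0,"dy":0,"dz":-0.24,"yaw":0,"claw":-1},
    {"dx":0,"dy":0,"dz":-0.34,"yaw":0,"claw":-1},
    {"dx":0,"dy":0,"dz":-0.34,"yaw":0,"claw":-1},
    {"dx":0,"dy":0,"dz":-0.34,"yaw":0,"claw":1},
    {"dx":0,"dy":0,"dz":-0.34,"yaw":0,"claw":1}
  ]
}}

```text
time: 16.95
tool_pos: [0.6077, 0.2594, 0.3356]
tool_rot: [-0.002, 0.222, 0.975, -0.001]
contact_force: [-0.6, -0.8, 0.1]
gripper_width: 0.603
grasp_force: 0.0
```

The brush is released. Next I'll go with closed fingers to the robot side of the lid, turning so the tool's x lies along the flask's -x.

```bash
python3 - <<'E'
from h import *
p,R,s=pose()
go((.423,-.176,.335),(.423,-.176,.2))
a=np.arctan2(R[1,0],R[0,0]);print(a,(3.1416+.278-a)/-1.5)
E
```

```text
t 16.95 tcp [0.6077 0.2594 0.3356] F [-0.6 -0.8  0.1] g 0.603 0.0
(0.423, -0.176, 0.335) [-0.0441 -0.9449  0.0037]
(0.423, -0.176, 0.2) [-0.0449 -0.9442  0.2737]
2.6938415449605744 -0.48383897002628373
```

Request:
{"api": "send_rows", "payload": {
  "increments": [
    {"dx":0,"dy":-0.1,"dz":0,"yaw":-0.06,"claw":1},
    {"dx":-0.01,"dy":-0.2,"dz":0,"yaw":-0.12,"claw":1},
    {"dx":-0.01,"dy":-0.3,"dz":0,"yaw":-0.18,"claw":1},
    {"dx":-0.02,"dy":-0.4,"dz":0,"yaw":-0.24,"claw":1},
    {"dx":-0.02,"dy":-0.5,"dz":0,"yaw":-0.3,"claw":1},
    {"dx":-0.03,"dy":-0.6,"dz":0,"yaw":-0.36,"claw":1},
    {"dx":-0.03,"dy":-0.7,"dz":0,"yaw":-0.42,"claw":1},
    {"dx":-0.04,"dy":-0.8,"dz":0,"yaw":-0.484,"claw":1},
    {"dx":-0.044,"dy":-0.9,"dz":0,"yaw":-0.484,"claw":1},
    {"dx":-0.044,"dy":-0.945,"dz":0,"yaw":-0.484,"claw":1},
    {"dx":-0.044,"dy":-0.945,"dz":0,"yaw":-0.484,"claw":1},
    {"dx":-0.044,"dy":-0.945,"dz":0,"yaw":-0.484,"claw":1},
    {"dx":-0.044,"dy":-0.945,"dz":0.1,"yaw":-0.484,"claw":1},
    {"dx":-0.044,"dy":-0.945,"dz":0.2,"yaw":-0.484,"claw":1},
    {"dx":-0.044,"dy":-0.945,"dz":0.272,"yaw":-0.484,"claw":1},
    {"dx":-0.044,"dy":-0.945,"dz":0.272,"yaw":-0.484,"claw":1},
    {"dx":-0.044,"dy":-0.945,"dz":0.272,"yaw":-0.484,"claw":1}
  ]
}}

```text
time: 19.08
tool_pos: [0.4246, -0.1756, 0.204]
tool_rot: [0.001, -0.139, 0.99, -0.001]
contact_force: [-0.4, -0.7, 0.1]
gripper_width: 0.002
grasp_force: 0.0
```

```bash
python3 - <<'E'
from h import *
p,R,s=pose();print(s["joint_pos"])
W=manip.grab_frame("wrist")[:,:,::-1];S=manip.grab_frame("side")[:,:,::-1]
c=lambda I,u,v:cv2.resize(I[v:v+150,u:u+200],(400,300))
T=manip.grab_frame("top")[:,:,::-1]
cv2.imwrite("pics/m3.png",np.vstack([np.hstack([c(S,130,70),c(S,180,190)]),np.hstack([c(T,80,180),cv2.resize(W,(400,300))])]))
f=np.array([.5345,-.144,0]);ux=np.array([np.cos(.278),np.sin(.278),0])
go(*[tuple((f+ux*(x-11)/1000+[0,0,z/1000]).round(4)) for x,z in((-64,200),(-36.4,208),(-3,201),(18,184.4),(33.5,165.5),(41,152),(42,144))])
E
```

```text
[-5.54420215e-01 -3.45781468e-01  2.01584440e+00  9.59718873e-05
  1.46938921e+00 -2.40465488e+00]
t 19.23 tcp [ 0.4249 -0.1763  0.2048] F [-0.2 -0.9  1. ] g 0.0 0.0
(np.float64(0.4624), np.float64(-0.1646), np.float64(0.2)) [-0.0785  0.0018  0.0098]
(np.float64(0.4889), np.float64(-0.157), np.float64(0.208)) [-0.1337  0.0018 -0.006 ]
(np.float64(0.521), np.float64(-0.1478), np.float64(0.201)) [-0.2005  0.0019  0.0082]
(np.float64(0.5412), np.float64(-0.1421), np.float64(0.1844)) [-0.2423  0.0018  0.0415]
(np.float64(0.5561), np.float64(-0.1378), np.float64(0.1655)) [-0.2733  0.002   0.0794]
(np.float64(0.5633), np.float64(-0.1358), np.float64(0.152)) [-0.2881  0.002   0.1064]
(np.float64(0.5643), np.float64(-0.1355), np.float64(0.144)) [-0.2902  0.0021  0.1224]
```

View pics/m3.png

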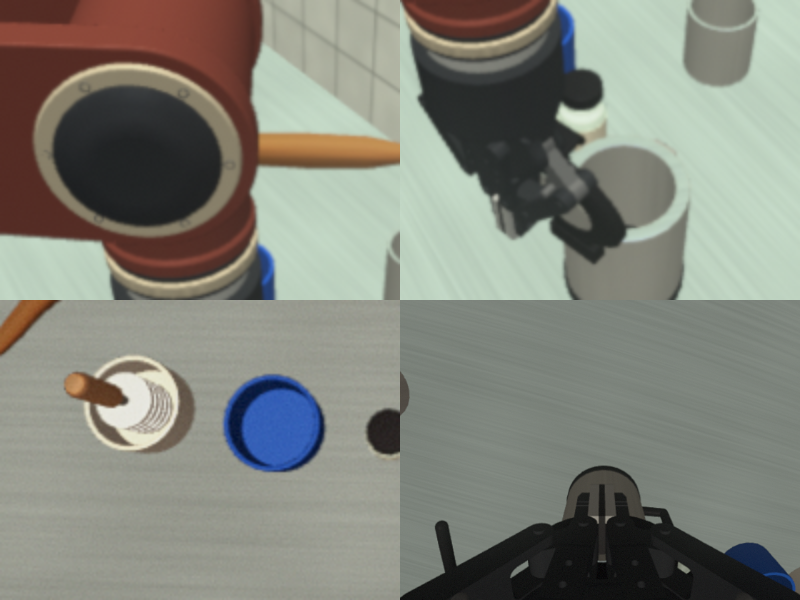

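The brush stands upright in its pot (top view), and the closed fingers are behind the lid, centred on the flask in the wrist view. I'll push the lid over along the arc.

Request:
{"api": "send_rows", "payload": {
  "increments": [
    {"dx":-0.03,"dy":0.002,"dz":0.01,"yaw":0,"claw":1},
    {"dx":-0.055,"dy":0.002,"dz":0.01,"yaw":0,"claw":1},
    {"dx":-0.08,"dy":0.002,"dz":0.005,"yaw":0,"claw":1},
    {"dx":-0.107,"dy":0.002,"dz":0,"yaw":0,"claw":1},
    {"dx":-0.134,"dy":0.002,"dz":-0.006,"yaw":0,"claw":1},
    {"dx":-0.168,"dy":0.002,"dz":0,"yaw":0,"claw":1},
    {"dx":-0.2,"dy":0.002,"dz":0.008,"yaw":0,"claw":1},
    {"dx":-0.222,"dy":0.002,"dz":0.024,"yaw":0,"claw":1},
    {"dx":-0.242,"dy":0.002,"dz":0.041,"yaw":0,"claw":1},
    {"dx":-0.258,"dy":0.002,"dz":0.06,"yaw":0,"claw":1},
    {"dx":-0.273,"dy":0.002,"dz":0.079,"yaw":0,"claw":1},
    {"dx":-0.282,"dy":0.002,"dz":0.093,"yaw":0,"claw":1},
    {"dx":-0.288,"dy":0.002,"dz":0.104,"yaw":0,"claw":1},
    {"dx":-0.288,"dy":0.002,"dz":0.104,"yaw":0,"claw":1}
  ]
}}

```text
time: 20.98
tool_pos: [0.5622, -0.1353, 0.1504]
tool_rot: [0.0, -0.139, 0.99, -0.0]
contact_force: [-0.6, -1.1, 1.3]
gripper_width: 0.002
grasp_force: 0.2
```

Request:
{"api": "send_rows", "payload": {
  "increments": [
    {"dx":0,"dy":0,"dz":0.006,"yaw":0,"claw":1},
    {"dx":0,"dy":0,"dz":0.011,"yaw":0,"claw":1},
    {"dx":0,"dy":0,"dz":0.015,"yaw":0,"claw":1},
    {"dx":0,"dy":0,"dz":0.018,"yaw":0,"claw":1},
    {"dx":0,"dy":0,"dz":0.018,"yaw":0,"claw":1}
  ]
}}

```text
time: 21.6
tool_pos: [0.5623, -0.1353, 0.1416]
tool_rot: [0.001, -0.139, 0.99, -0.0]
contact_force: [1.7, 0.8, 3.2]
gripper_width: -0.002
grasp_force: 1.3
```

Request:
{"api": "send_rows", "payload": {
  "increments": [
    {"dx":0,"dy":0,"dz":0.002,"yaw":0,"claw":1},
    {"dx":0,"dy":0,"dz":0.005,"yaw":0,"claw":1},
    {"dx":0,"dy":0,"dz":0.008,"yaw":0,"claw":1},
    {"dx":0,"dy":0,"dz":0.008,"yaw":0,"claw":1}
  ]
}}

```text
time: 22.1
tool_pos: [0.5626, -0.1354, 0.1405]
tool_rot: [0.001, -0.139, 0.99, -0.0]
contact_force: [-4.4, 2.6, 15.0]
gripper_width: -0.001
grasp_force: 7.4
```

The lid is hard seated at 0.141 with 15 N. I'll retract straight up, then towards the robot, and look.

Request:
{"api": "send_rows", "payload": {
  "increments": [
    {"dx":0,"dy":0,"dz":-0.05,"yaw":0,"claw":1},
    {"dx":0,"dy":0,"dz":-0.15,"yaw":0,"claw":1},
    {"dx":0,"dy":0,"dz":-0.25,"yaw":0,"claw":1},
    {"dx":0,"dy":0,"dz":-0.35,"yaw":0,"claw":1},
    {"dx":0.1,"dy":0,"dz":-0.36,"yaw":0,"claw":1},
    {"dx":0.2,"dy":0,"dz":-0.36,"yaw":0,"claw":1},
    {"dx":0.26,"dy":0,"dz":-0.36,"yaw":0,"claw":1},
    {"dx":0.26,"dy":0,"dz":-0.36,"yaw":0,"claw":1},
    {"dx":0.26,"dy":0,"dz":-0.36,"yaw":0,"claw":1},
    {"dx":0.26,"dy":0,"dz":-0.36,"yaw":0,"claw":1}
  ]
}}

```text
time: 23.35
tool_pos: [0.4373, -0.1707, 0.3168]
tool_rot: [-0.0, -0.139, 0.99, 0.0]
contact_force: [-0.4, -0.3, -0.0]
gripper_width: 0.0
grasp_force: 0.0
```

```bash
python3 - <<'E'
from h import *
W=manip.grab_frame("wrist")[:,:,::-1];S=manip.grab_frame("side")[:,:,::-1];T=manip.grab_frame("top")[:,:,::-1]
c=lambda I,u,v,k=1:cv2.resize(I[v:v+150*k,u:u+200*k],(400,300))
cv2.imwrite("pics/m4.png",np.vstack([np.hstack([c(S,120,80),c(S,200,210)]),np.hstack([c(T,80,110,2),cv2.resize(W,(400,300))])]))
go()
E
```

```text
t 23.5 tcp [ 0.4373 -0.1708  0.317 ] F [-0.4 -0.1 -0.7] g 0.0 0.0
```

View pics/m4.png

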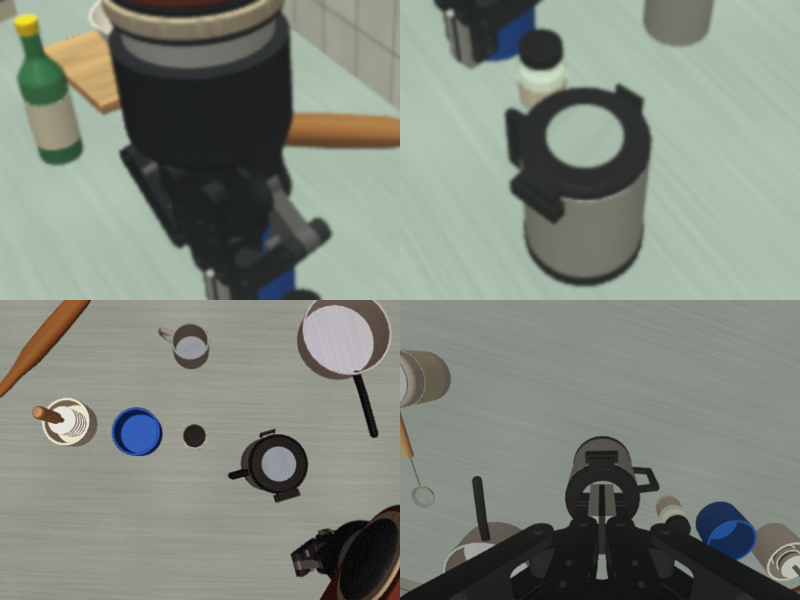

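The lid is shut and staying shut in the side view, the flask hasn't moved (side view), the brush is upright in its pot, and the jar and mug are undisturbed (top view). I'm handing in.

```bash
python3 -c "
from plant import manip
print(manip.job_done())"
```

```text
the job is handed in; nothing more can be done
None
```

I handed the job in at about 23.5 s, with three full scrub strokes made to the flask floor, the brush back upright in its pot, the lid pressed shut and staying shut in the last pictures, and the flask, pot, jar and mug undisturbed; the hand-in returned no verdict.

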